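# Find the light key left latched down and release it

### The job

One of the four identical keys of the light switch console was left latched down. With a fingertip, tap all four keys lightly, one after another from the left end of the row to the right end as you face it, without switching any of them; then press the latched one all the way down and let go, so that it pops up and all four keys are up. Do not pick up or shift the small things lying round the console.

Things in the scene. Friction and masses are not known exactly. Their poses are not given: they have to be found in the camera images.
- console: switch console for the copy-stand lights, fixed to the desk: grey box 84 x 216 mm with an aluminium deck 36 mm above the desk. Origin at the centre of its underside; z up, x away from the robot (turned by -0.40 to +0.12 rad about z), y along the row of keys towards its left end as the robot sees it. The four keys stand in one straight row along y through the middle of the deck, at y = +72, +24, -24 and -72 mm (48 mm apart).
- unit_a: key unit a: one key in its flat frame (35 x 38 mm, 2 mm proud of the deck). Origin on the deck (36 mm above the desk), on the axis of the key; same axes as the console. The four units are identical and the letters tell nothing of their order in the row, which changes from start to start.
- key_a_top (a point): centre of the top face of the key of unit a (flat grey cap 32 x 28 mm, the 28 mm along the row); it moves with the key: 20 mm above the deck when the key is up, 14 mm when latched down, 8 mm when fully down.
- key_a (a joint): how far the key of unit a is down, in m: 0 up, 0.006 latched down, 0.012 fully down. Push-push key on a spring: an up key starts to move at 1.5 N, a latched one at 3 N, and about 5 N brings either fully down. Only a press to the bottom switches (about 10 mm down or more): let go after it, an up key stays latched down and a latched key rises all the way up. From a lesser press the key comes back to where it was.
- unit_b: key unit b: one key in its flat frame (35 x 38 mm, 2 mm proud of the deck). Origin on the deck (36 mm above the desk), on the axis of the key; same axes as the console. The four units are identical and the letters tell nothing of their order in the row, which changes from start to start.
- key_b_top (a point): centre of the top face of the key of unit b (flat grey cap 32 x 28 mm, the 28 mm along the row); it moves with the key: 20 mm above the deck when the key is up, 14 mm when latched down, 8 mm when fully down.
- key_b (a joint): how far the key of unit b is down, in m: 0 up, 0.006 latched down, 0.012 fully down. Push-push key on a spring: an up key starts to move at 1.5 N, a latched one at 3 N, and about 5 N brings either fully down. Only a press to the bottom switches (about 10 mm down or more): let go after it, an up key stays latched down and a latched key rises all the way up. From a lesser press the key comes back to where it was.
- unit_c: key unit c: one key in its flat frame (35 x 38 mm, 2 mm proud of the deck). Origin on the deck (36 mm above the desk), on the axis of the key; same axes as the console. The four units are identical and the letters tell nothing of their order in the row, which changes from start to start.
- key_c_top (a point): centre of the top face of the key of unit c (flat grey cap 32 x 28 mm, the 28 mm along the row); it moves with the key: 20 mm above the deck when the key is up, 14 mm when latched down, 8 mm when fully down.
- key_c (a joint): how far the key of unit c is down, in m: 0 up, 0.006 latched down, 0.012 fully down. Push-push key on a spring: an up key starts to move at 1.5 N, a latched one at 3 N, and about 5 N brings either fully down. Only a press to the bottom switches (about 10 mm down or more): let go after it, an up key stays latched down and a latched key rises all the way up. From a lesser press the key comes back to where it was.
- unit_d: key unit d: one key in its flat frame (35 x 38 mm, 2 mm proud of the deck). Origin on the deck (36 mm above the desk), on the axis of the key; same axes as the console. The four units are identical and the letters tell nothing of their order in the row, which changes from start to start.
- key_d_top (a point): centre of the top face of the key of unit d (flat grey cap 32 x 28 mm, the 28 mm along the row); it moves with the key: 20 mm above the deck when the key is up, 14 mm when latched down, 8 mm when fully down.
- key_d (a joint): how far the key of unit d is down, in m: 0 up, 0.006 latched down, 0.012 fully down. Push-push key on a spring: an up key starts to move at 1.5 N, a latched one at 3 N, and about 5 N brings either fully down. Only a press to the bottom switches (about 10 mm down or more): let go after it, an up key stays latched down and a latched key rises all the way up. From a lesser press the key comes back to where it was.
- capsule: round clear coin capsule, 40 mm across, 7 mm high, lying loose beside the console; a bystander. Origin at the centre of its underside.
- eraser: eraser in a card sleeve, 21 x 48 x 12 mm, lying loose beside the console; a bystander. Origin at the centre of its underside.
- weight: small brass calibration weight with a knob, 18 mm across, 32 mm high, lying loose beside the console; a bystander. Origin at the centre of its underside.
- loupe: folding loupe, 37 x 26 x 23 mm, lying loose beside the console; a bystander. Origin at the centre of its underside.

How it is judged:
By the outcome, as a careful person would: the job done as asked, in the order asked, and still so for the second after the job is handed in, with the robot touching nothing.
It also fails if it takes over 45 s, if anything falls off the work surface, if the arm or the gripper's body presses on something with over 40 N, if the wrist force passes 120 N, or if a joint passes its speed limit or range.

### The arm

A 6-joint arm with a two-finger parallel gripper is mounted at the origin on a cart in front of the work surface, level with it; the furniture and walls round the work are solid. World frame = base frame: x ahead of the robot, y to its left, z up, the work surface at z = 0. Lengths are in mm, angles in degrees, forces in N, time in s.
With the tool pointing down it reaches from about 300 to 850 mm from the base axis. Payload 4.2 kg.
Tool frame: the origin (TCP) lies on the centre line of the jaws, within the pads' length; the fingertips stand 14 mm ahead of it and the grasp point (between the pads) lies 5 mm behind it; z points along the fingers, y is the line along which they close (so a half turn about z gives the same grasp; the last joint's range is limited). The gripper opens to 91 mm and grips with 3 to 60 N. Pads are 32 mm wide; open, the fingers measure 118 mm over their backs; the gripper's body (76 mm by 178 mm) begins 60 mm behind the grasp point.
Start: joints at [-71.391, 18.312, 89.639, -0, 72.044, -1.146], TCP at [194.358, -541.172, 227.976] pointing down, gripper open.
Joint ranges: [-177.97, 177.97], [-48.28, 115.42], [12.27, 149.76], [-77.06, 257.06], [2.81, 150.46], [-146.56, 146.56]. Speed limits (degrees/s): [147.25, 147.25, 180, 180, 180, 180].

### API

Orientations are given as [roll, pitch, yaw] about the fixed x, y, z axes, in that order (R = Rz(yaw) Ry(pitch) Rx(roll)).
In Python, from workcell import env gives the robot as it stands.
- The arm moves only by the tool arm_command, never from a script. Its argument "motion" is a list of rows, each an object with "offset": the shift along the tool's x, y, z in m, a list of three; "spin": the turn about the tool's z in rad. In form: [{"offset": [tx, ty, tz], "spin": spin}, ...]. A call has 1 to 5 rows; each row shifts and turns the commanded pose from where the row before left it, along the tool's axes as they then stand; what a row does not reach is not made up. A row lasts 1/8 s, in which the tool goes at most 62.5 mm and 10.7 degrees, less where a joint would pass 70% of its speed; a pose out of reach is approached as far as the arm can. A call with a gripper value outside its range is refused whole. "jaw" is the finger opening in m, from 0 to 0.0912, set as the call begins (left out, the last holds). The fingers move at their own pace and stop on an object; "newtons" is the grip in N (left out, the last holds). Time passes only in rows, so rows that do not move let the fingers close. It gives the time, the measured TCP pose, the force, the opening and the grip force at its end, in the units of the state.
- env.state(): the state, without advancing time (a new reading comes with each control period).
- env.grab_frame(name): name is "side" or "top"; returns (picture, depth): 400x640x3 uint8, blue, green, red; 400x640 float32, mm along the optical axis (not along the pixel's ray), 0 where there is no reading.
- env.camera_model(name): a dict with "fx", "fy", "cx", "cy" (pixels), "eye" and "rotation" of the camera in the world. Camera axes: x right, y down, z forward; pixel columns grow to the right and rows downward; lengths in mm; the calibration is good to about 2 mm. A picture is of the moment at which its call begins. camera_model takes no time and is no camera call.
- env.job_done(): hands the job in; it is judged then, once.
Trained networks look in the newest picture that a camera, given by its name, has taken for a name from the list of things; names that differ only in an ending like _2 or _b are one class to them, and where a whole thing is asked for, a point or a joint stands for the part that bears it (a point fixed in the world has none). Each returns a list of dicts, best first, with "score" (0 to 1); they miss things now and then, are a little off and sometimes report something else, mostly with a low value. They report only what shows in the picture. A call takes as long as a camera call.
- env.boxes_of(camera, target): "bbox" ([left, top, right, bottom] in pixels, round what is visible of it).
- env.pinpoint(camera, target): "location" ([column, row] in pixels: a listed point, or the origin of a listed thing).
The state is a dict: "time_s": time; "qpos": joint angles; "qvel": joint speeds; "effort": joint torques, N m; "ee_pos": TCP position; "ee_rot": TCP orientation; "force": force on the tool from outside, world axes, zero at the start; "torque": the same for the moment, N m; "gripper_width": finger opening in mm; "gripper_force": force on a finger pad.
Only numpy, scipy, OpenCV 4.12 (cv2) and the standard library are available. Lean on these libraries where they do the work, as an engineer would, in place of code of your own. Each camera call takes 0.05 s, during which the arm holds its last target. There are 200 camera calls.

## Working session

There is one attempt and no reset: what is moved stays moved. The work goes in short steps, Python scripts to look and compute and a tool call to move; the robot and the scene stay as the last step left them, time stands still between calls to the robot, and variables do not carry over. Pictures are saved under pics/ and viewed, at most 10 in all, crops included, and the job is handed in when it is done.

Besides the shell and the picture viewer there is one more tool, called by a JSON object that holds its "name" and its "arguments". arm_command: Moves the arm, as the interface text tells. Its arguments: {"type":"object","properties":{"motion":{"type":"array"},"jaw":{"type":"number"},"newtons":{"type":"number"}},"required":["motion"]}

```bash
mkdir -p pics; cat > h.py <<'E'
import numpy as np, cv2
from workcell import env
def world(cam,px,depth=None,z=None):
    m=env.camera_model(cam); R=np.array(m["rotation"]); e=np.array(m["eye"])
    r=R@np.array([(px[0]-m["cx"])/m["fx"],(px[1]-m["cy"])/m["fy"],1.])
    return e+r*(depth if z is None else (z-e[2])/r[2])
E
python3 - <<'E'
from h import *
for c in("top","side"):
    p,d=env.grab_frame(c); cv2.imwrite(f"pics/{c}0.png",p); np.save(f"{c}d.npy",d)
    m=env.camera_model(c);print(c,np.round(m["eye"]),np.round(m["rotation"],2).tolist(),m["fx"])
    for t in("key_a_top","console"):
        for o in env.pinpoint(c,t):
            l=o["location"];u,v=int(round(l[0])),int(round(l[1]))
            dd=np.median(d[v-2:v+3,u-2:u+3]); print(t,round(o["score"],2),np.round(l,1),world(c,l,dd).round(1))
s=env.state();print(s["time_s"],s["ee_pos"],s["ee_rot"],s["force"])
E
```

```text
top [ 446. -125.  922.] [-172.25, -1.13, -88.42] 506.2352555184349
key_a_top 0.58 [282.8 209.4] [-65349.7 -65920.9 -64873.7]
console 0.81 [300.  213.2] [-72027.8 -72599.  -71551.9]
side [547. 594. 518.] [-120.76, -1.03, -175.23] 480.5885839465264
key_a_top 0.63 [352.4 238.4] [-148030.8 -147983.9 -148059.3]
key_a_top 0.25 [358. 223.] [-156734.5 -156687.6 -156763. ]
key_a_top 0.22 [316.6 235.3] [-159042.  -158995.1 -159070.5]
console 0.87 [350.8 256. ] [-65941.9 -65894.9 -65970.4]
0.3 [ 194.30069801 -541.02882319  227.67410698] [-1.79967943e+02 -2.45374978e-04  1.97552086e+01] [ 0.40152464  0.2183111  -0.73204199]
```

```bash
sed -i 's/R=np.array(m\["rotation"\])/R=Rot.from_euler("xyz",m["rotation"],degrees=True).as_matrix()/; 1a from scipy.spatial.transform import Rotation as Rot' h.py
python3 - <<'E'
from h import *
d=np.load("topd.npy")
for c,l in(("top",(282.8,209.4)),("top",(300,213.2)),("side",(352.4,238.4)),("side",(316.6,235.3)),("side",(350.8,256))):
    dd=np.median(np.load(c+"d.npy")[int(l[1])-2:int(l[1])+3,int(l[0])-2:int(l[0])+3]); print(c,world(c,l,dd).round(1))
E
```

```text
top [535.6 -75.6  56.3]
top [ 531.9 -104.8   36.6]
side [542.3 -77.2  55. ]
side [ 610.1 -160.9   -0.8]
side [545.2 300.4 299.6]
```

View pics/top0.png

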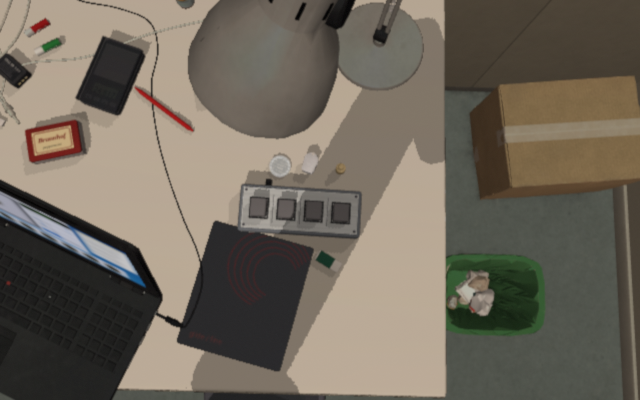

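View pics/side0.png

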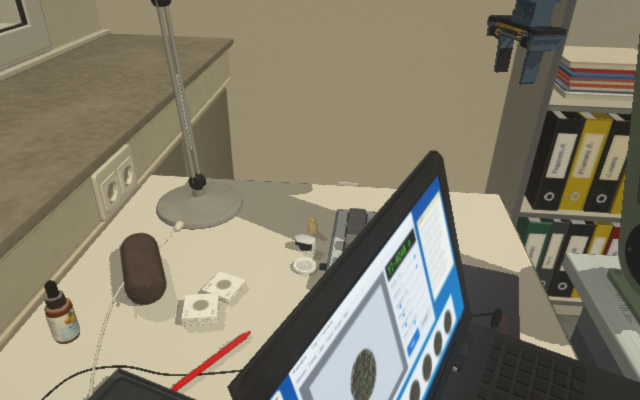

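```bash
python3 - <<'E'
from h import *
D=[env.grab_frame("top") for _ in range(4)]
p=D[0][0]; d=np.median([x[1] for x in D],0)
m=env.camera_model("top");R=Rot.from_euler("xyz",m["rotation"],degrees=True).as_matrix()
v,u=np.mgrid[0:400,0:640]
P=np.stack([(u-m["cx"])/m["fx"],(v-m["cy"])/m["fy"],np.ones(u.shape)],-1)*d[...,None]@R.T+m["eye"]
for c in((258,207),(286,209),(313,211),(341,213)):
    q=P[c[1]-5:c[1]+6,c[0]-5:c[0]+6].reshape(-1,3); print(c,np.median(q,0).round(1),q[:,2].std().round(2))
mask=((P[...,2]>28)&(P[...,2]<75)&(d>0)).astype(np.uint8); mask[:178]=0;mask[242:]=0;mask[:,:230]=0;mask[:,372:]=0
pts=P[mask>0]; print("rect",cv2.minAreaRect(pts[:,:2].astype(np.float32)))
for (a,b) in((600,640),(640,700),(700,800)):
    s=(P[...,0]>a)&(P[...,0]<b)&(P[...,1]>-260)&(P[...,1]<60)&(P[...,2]>60)
    if s.any():
        q=P[s];print("tall",a,b,q.min(0).round(),q.max(0).round())
s=(P[...,2]>60)&(u<240)&(v>150)&(d>0);q=P[s];print("laptop",q.max(0).round(),q[np.argmin(q[:,1])].round(),q[np.argmax(q[:,2])].round())
for r in((190,300),(230,310),(260,330)):
    pass
print("lamp edge",P[130,280].round(),P[100,220].round(),P[110,320].round())
cv2.imwrite("pics/crop.png",cv2.resize(p[140:285,215:385],None,fx=4,fy=4,interpolation=cv2.INTER_CUBIC)); 
for o in env.boxes_of("top","key_a"):print(o)
E
```

```text
(258, 207) [538.6 -32.9  56.2] 0.82
(286, 209) [536.5 -81.   56.6] 0.86
(313, 211) [ 534.3 -127.4   56.6] 0.82
(341, 213) [ 533. -176.   51.] 0.93
rect ((538.3217163085938, -104.15448760986328), (215.8795166015625, 84.02783203125), 87.83987426757812)
tall 600 640 [ 615. -163.  465.] [ 615. -163.  465.]
tall 640 700 [ 663. -145.  469.] [ 663. -145.  469.]
laptop [538. 391. 498.] [405. -57. 462.] [413.  24. 498.]
lamp edge [ 524. -105.  626.] [537. -71. 640.] [ 541. -129.  616.]
{'bbox': [248.3, 199.4, 268.3, 215.3], 'score': 0.9}
{'bbox': [277.8, 197.9, 297.9, 216.8], 'score': 0.89}
{'bbox': [334.9, 201.4, 350.3, 221.2], 'score': 0.83}
{'bbox': [305.8, 199.0, 319.9, 219.4], 'score': 0.66}
```

View pics/crop.png

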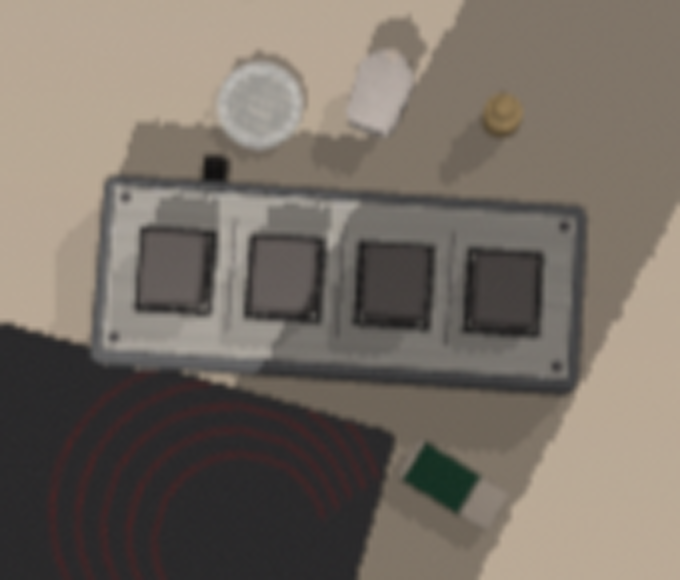

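The crop shows the four keys in one row at about (175,270), (285,276), (395,285) and (503,292). The bystanders lie above and below the console. By depth the rightmost key is the latched one (51 mm high, the others about 56 mm). Next I check the laptop and lamp clearance.

```bash
python3 - <<'E'
from h import *
d=np.load("topd.npy")
for l in((150,300),(158,292),(140,285),(100,245),(50,215),(150,325),(120,380),(280,125),(260,120),(210,90),(335,80),(300,60)):
    w=d[l[1]-1:l[1]+2,l[0]-1:l[0]+2]; print(l,world("top",l,np.median(w)).round())
s=env.state(); b=np.array(s["ee_pos"]); Rt=Rot.from_euler("xyz",s["ee_rot"],degrees=True)
for k in((538.5,-33),(536.6,-81),(534.8,-128.3),(533,-176)): print((np.array([*k,70])-b).round(), "tool yaw", s["ee_rot"][2])
E
```

```text
(150, 300) [379. 135.  73.]
(158, 292) [394. 113. 107.]
(140, 285) [404. 143. 102.]
(100, 245) [462. 155. 239.]
(50, 215) [496. 201. 287.]
(150, 325) [337. 136.  60.]
(120, 380) [250. 176.  65.]
(280, 125) [ 526. -105.  630.]
(260, 120) [527. -94. 635.]
(210, 90) [543. -65. 641.]
(335, 80) [ 558. -137.  622.]
(300, 60) [ 554. -116.  661.]
[ 344.  508. -158.] tool yaw 19.755275027142687
[ 342.  460. -158.] tool yaw 19.755275027142687
[ 340.  413. -158.] tool yaw 19.755275027142687
[ 339.  365. -158.] tool yaw 19.755275027142687
```

{"name": "arm_command", "arguments": {"motion": [{"offset": [0, 0, 0], "spin": 0.128}, {"offset": [0, 0, 0], "spin": 0.128}, {"offset": [0, 0, 0], "spin": 0.128}, {"offset": [0.03, -0.05, 0.0], "spin": 0}, {"offset": [0.03, -0.05, 0.0], "spin": 0}], "jaw": 0, "newtons": 10}}

```text
time_s: 1.18
ee_pos: [258.7, -442.8, 227.8]
ee_rot: [-180.0, -0.0, -2.4]
force: [0.6, -0.1, -0.1]
gripper_width: 43.9
gripper_force: 0.0
```

{"name": "arm_command", "arguments": {"motion": [{"offset": [0.03, -0.05, 0], "spin": 0}, {"offset": [0.03, -0.05, 0], "spin": 0}, {"offset": [0.03, -0.05, 0.01], "spin": 0}, {"offset": [0.03, -0.05, 0.02], "spin": 0}, {"offset": [0.03, -0.05, 0.02], "spin": 0}]}}

```text
time_s: 1.8
ee_pos: [419.0, -198.2, 177.9]
ee_rot: [179.9, -0.1, -2.3]
force: [0.9, -0.3, -0.0]
gripper_width: 0.7
gripper_force: 0.0
```

{"name": "arm_command", "arguments": {"motion": [{"offset": [0.028, -0.043, 0.02], "spin": 0}, {"offset": [0.028, -0.043, 0.02], "spin": 0}, {"offset": [0.028, -0.043, 0.02], "spin": 0}, {"offset": [0.029, -0.042, 0.02], "spin": 0}, {"offset": [0, 0, 0], "spin": 0}]}}

```text
time_s: 2.42
ee_pos: [538.4, -30.7, 96.4]
ee_rot: [-180.0, 0.1, -2.0]
force: [-0.7, -1.3, -0.0]
gripper_width: 0.4
gripper_force: 0.0
```

{"name": "arm_command", "arguments": {"motion": [{"offset": [0, 0.002, 0.014], "spin": 0}, {"offset": [0, 0, 0.008], "spin": 0}, {"offset": [0, 0, 0.003], "spin": 0}, {"offset": [0, 0, 0.002], "spin": 0}, {"offset": [0, 0, 0], "spin": 0}]}}

```text
time_s: 3.05
ee_pos: [537.5, -35.6, 71.1]
ee_rot: [180.0, -0.0, -2.3]
force: [-0.0, -0.7, 0.0]
gripper_width: 0.6
gripper_force: 0.0
```

{"name": "arm_command", "arguments": {"motion": [{"offset": [0, -0.001, 0.001], "spin": 0}, {"offset": [0, 0, 0.001], "spin": 0}, {"offset": [0, 0, 0.001], "spin": 0}, {"offset": [0, 0, 0], "spin": 0}]}}

```text
time_s: 3.55
ee_pos: [537.7, -34.2, 68.1]
ee_rot: [180.0, -0.0, -2.2]
force: [0.8, -0.6, 2.3]
gripper_width: 0.7
gripper_force: 1.0
```

```bash
python3 - <<'E'
from h import *
for _ in range(2):
    env.grab_frame("top"); s=env.state(); print(s["time_s"],np.round(s["ee_pos"],1),np.round(s["force"],2))
E
```

```text
3.6 [537.7 -34.3  68.1] [-0.27 -1.16  2.18]
3.65 [537.8 -34.3  68.1] [ 0.71 -1.04  1.76]
```

{"name": "arm_command", "arguments": {"motion": [{"offset": [0, 0, 0.001], "spin": 0}, {"offset": [0, 0, 0], "spin": 0}, {"offset": [0, 0, -0.02], "spin": 0}, {"offset": [0, 0.047, 0], "spin": 0}, {"offset": [0, 0, 0], "spin": 0}]}}

```text
time_s: 4.28
ee_pos: [535.2, -83.0, 86.7]
ee_rot: [180.0, 0.0, -2.4]
force: [0.7, 0.5, -0.5]
gripper_width: 0.4
gripper_force: 0.0
```

{"name": "arm_command", "arguments": {"motion": [{"offset": [0, 0, 0.014], "spin": 0}, {"offset": [0, 0, 0.003], "spin": 0}, {"offset": [0, 0, 0.002], "spin": 0}, {"offset": [0, 0, 0.001], "spin": 0}, {"offset": [0, 0, 0], "spin": 0}]}}

```text
time_s: 4.9
ee_pos: [535.6, -80.8, 67.0]
ee_rot: [-180.0, -0.0, -2.2]
force: [-1.6, 0.8, 3.1]
gripper_width: 0.4
gripper_force: 1.1
```

```bash
python3 - <<'E'
from h import *
for _ in range(2):
    env.grab_frame("top"); s=env.state(); print(s["time_s"],np.round(s["ee_pos"],1),np.round(s["force"],2))
E
```

```text
4.95 [535.8 -80.9  67.1] [-0.98  0.29  2.52]
5.0 [535.9 -81.   67.1] [-0.59  0.61  2.2 ]
```

{"name": "arm_command", "arguments": {"motion": [{"offset": [0, 0, -0.02], "spin": 0}, {"offset": [0, 0.0475, 0], "spin": 0}, {"offset": [0, 0, 0], "spin": 0}, {"offset": [0, 0, 0.014], "spin": 0}, {"offset": [0, 0, 0.003], "spin": 0}]}}

```text
time_s: 5.62
ee_pos: [533.1, -127.9, 68.5]
ee_rot: [-180.0, 0.1, -2.2]
force: [-1.4, -0.9, 1.7]
gripper_width: 0.3
gripper_force: 1.2
```

{"name": "arm_command", "arguments": {"motion": [{"offset": [0, 0, 0.002], "spin": 0}, {"offset": [0, 0, 0.001], "spin": 0}, {"offset": [0, 0, 0], "spin": 0}, {"offset": [0, 0, 0], "spin": 0}]}}

```text
time_s: 6.12
ee_pos: [534.0, -128.5, 67.1]
ee_rot: [-180.0, -0.0, -2.2]
force: [-1.4, 1.2, 1.3]
gripper_width: 0.2
gripper_force: 1.1
```

{"name": "arm_command", "arguments": {"motion": [{"offset": [0, 0, -0.02], "spin": 0}, {"offset": [0, 0.048, 0], "spin": 0}, {"offset": [0, 0, 0], "spin": 0}, {"offset": [0, 0, 0.012], "spin": 0}, {"offset": [0, 0, 0.008], "spin": 0}]}}

```text
time_s: 6.75
ee_pos: [531.3, -175.7, 65.6]
ee_rot: [-180.0, 0.1, -2.2]
force: [-0.1, 0.4, -0.0]
gripper_width: 0.1
gripper_force: 0.0
```

{"name": "arm_command", "arguments": {"motion": [{"offset": [0, 0, 0.002], "spin": 0}, {"offset": [0, 0, 0.001], "spin": 0}, {"offset": [0, 0, 0.001], "spin": 0}, {"offset": [0, 0, 0], "spin": 0}, {"offset": [0, 0, 0], "spin": 0}]}}

```text
time_s: 7.38
ee_pos: [532.1, -176.6, 63.2]
ee_rot: [180.0, -0.0, -2.2]
force: [-1.2, 1.8, 3.0]
gripper_width: 0.3
gripper_force: 1.4
```

```bash
python3 - <<'E'
from h import *
for _ in range(2):
    env.grab_frame("top"); s=env.state(); print(s["time_s"],np.round(s["ee_pos"],1),np.round(s["force"],2))
E
```

```text
7.425 [ 532.1 -176.6   63.2] [-1.    1.96  3.27]
7.475 [ 532.1 -176.7   63.1] [-1.18  2.89  2.38]
```

{"name": "arm_command", "arguments": {"motion": [{"offset": [0, 0, 0.001], "spin": 0}, {"offset": [0, 0, 0], "spin": 0}, {"offset": [0, 0, 0], "spin": 0}]}}

```text
time_s: 7.85
ee_pos: [532.1, -176.7, 62.0]
ee_rot: [180.0, -0.0, -2.3]
force: [-0.5, 2.0, 2.9]
gripper_width: 0.5
gripper_force: 1.6
```

{"name": "arm_command", "arguments": {"motion": [{"offset": [0, 0, -0.016], "spin": 0}, {"offset": [0, 0, 0], "spin": 0}, {"offset": [0, 0, 0], "spin": 0}, {"offset": [0, 0, 0], "spin": 0}]}}

```text
time_s: 8.35
ee_pos: [531.7, -176.6, 77.7]
ee_rot: [180.0, 0.0, -2.2]
force: [-0.5, 0.5, 0.2]
gripper_width: 0.6
gripper_force: 0.0
```

```bash
python3 - <<'E'
from h import *
p,d=env.grab_frame("top")
for c in((258,207),(286,209),(313,211),(341,213)):
    w=d[c[1]-4:c[1]+5,c[0]-4:c[0]+5];print(world("top",c,np.median(w)).round(1))
s=env.state();print(s["time_s"],np.round(s["ee_pos"],1),np.round(s["force"],2))
E
```

```text
[538.5 -32.9  56.1]
[ 490.2 -103.6  499.4]
[ 515.5 -127.   242. ]
[ 497.9 -155.5  401.8]
8.4 [ 531.7 -176.6   77.7] [ 0.28 -0.54 -0.61]
```

{"name": "arm_command", "arguments": {"motion": [{"offset": [0, 0, 0.012], "spin": 0}, {"offset": [0, 0, 0.004], "spin": 0}, {"offset": [0, 0, 0.003], "spin": 0}, {"offset": [0, 0, 0.001], "spin": 0}, {"offset": [0, 0, 0], "spin": 0}]}}

```text
time_s: 9.02
ee_pos: [531.9, -176.6, 58.3]
ee_rot: [180.0, -0.0, -2.2]
force: [-1.1, 0.2, 4.8]
gripper_width: 0.5
gripper_force: 2.3
```

{"name": "arm_command", "arguments": {"motion": [{"offset": [0, 0, 0.001], "spin": 0}, {"offset": [0, 0, 0], "spin": 0}, {"offset": [0, 0, 0], "spin": 0}]}}

```text
time_s: 9.4
ee_pos: [531.9, -176.7, 58.2]
ee_rot: [180.0, -0.0, -2.2]
force: [-3.0, 0.6, 10.3]
gripper_width: 0.9
gripper_force: 5.3
```

Bottomed out at about 10 N. Now I lift and move back clear of the view.

{"name": "arm_command", "arguments": {"motion": [{"offset": [0, 0, -0.02], "spin": 0}, {"offset": [0, 0, -0.05], "spin": 0}, {"offset": [0, 0, -0.05], "spin": 0}, {"offset": [-0.03, 0.05, 0], "spin": 0}, {"offset": [-0.03, 0.05, 0], "spin": 0}]}}

```text
time_s: 10.02
ee_pos: [467.6, -274.8, 177.3]
ee_rot: [180.0, -0.0, -2.1]
force: [0.2, 0.3, -0.4]
gripper_width: 0.4
gripper_force: 0.0
```

{"name": "arm_command", "arguments": {"motion": [{"offset": [-0.03, 0.05, 0], "spin": 0}, {"offset": [-0.03, 0.05, 0], "spin": 0}, {"offset": [-0.03, 0.05, 0], "spin": 0}, {"offset": [0, 0, 0], "spin": 0}, {"offset": [0, 0, 0], "spin": 0}]}}

```text
time_s: 10.65
ee_pos: [372.1, -420.0, 176.4]
ee_rot: [-179.9, 0.0, -2.3]
force: [-0.2, -0.4, 0.6]
gripper_width: 0.5
gripper_force: 0.0
```

```bash
python3 - <<'E'
from h import *
p,d=env.grab_frame("top")
for c in((258,207),(286,209),(313,211),(341,213)):
    w=d[c[1]-4:c[1]+5,c[0]-4:c[0]+5];print(world("top",c,np.median(w)).round(1))
s=env.state();print(s["time_s"],np.round(s["ee_pos"],1),np.round(s["force"],2))
cv2.imwrite("pics/end.png",p)
E
```

```text
[538.5 -32.9  56.2]
[536.5 -81.   56.2]
[ 534.4 -127.4   56.5]
[ 532.4 -175.6   56.3]
10.7 [ 372.5 -419.6  176.5] [ 0.35 -0.15  0.57]
```

View pics/end.png

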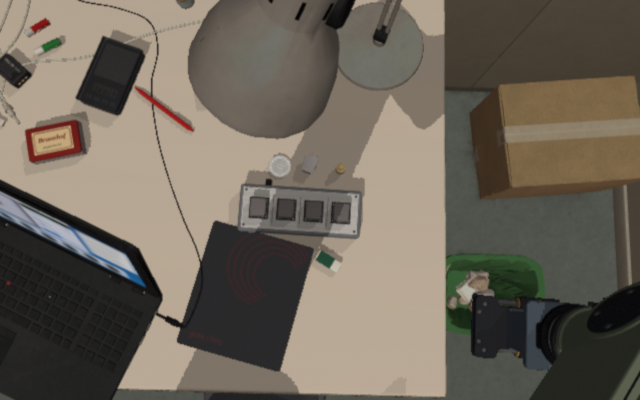

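The keys at about (258,207) to (341,213) now all stand level at 56 mm. The bystanders have not moved and the arm is clear.

```bash
python3 -c "
from workcell import env
print(env.job_done())"
```

```text
the job is handed in; nothing more can be done
None
```

All four keys were tapped from left to right, the latched rightmost key was pressed to the bottom and popped up, and by the depth camera all four keys are up with the bystanders unmoved; the job is handed in.

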